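Charge a clamped mill cup with grinding balls from a shutter hopper

TASK

Stand the steel cup with the bar handle upright on the dispensing stand's plate, centred under the hopper between clamp plunger and V-block, and let go of it. Swing the clamp handle all the way over, past its over-centre point, so that it locks the cup in the V-block; only then slide the shutter fully open, let all six balls drop into the cup, and slide the shutter fully shut again. Leave the cup clamped with the balls in it, and leave the other things on the bench where they are.

Things in the scene. Friction and masses are not known exactly. Their poses are not given: they have to be found in the camera images.
- stand: Fixed dispensing stand on a grey base plate. Origin: on the table, straight below the spout; x points away from the robot, y from the toggle clamp (-y side) over the nest to the V-block (+y side), z up. Plate: x -65 to 105, y -60 to 80 mm, and under the clamp x +/-40, y -195 to -60 mm; top 8 mm above the table. Two posts, 16 mm thick, at x 85, y +/-52 mm carry the hopper. The robot's side (-x) is open.
- nest (a point): Nest centre, on the plate's top 8 mm above the table, straight below the spout: the cup's centre stands here once clamped. Axes as the stand's. With the clamp open a cup has 31 mm of play from here toward the clamp (-y); the clamp pushes it home and the slick V centres it if it was set down within about 10 mm in x.
- vblock (a point): V-block of two slick white plastic plates at 45 degrees, open toward the clamp (-y), that touch a nested 80 mm cup at its +y side. It spans x -50 to 50, y 18 to 50 mm of the stand; tops 56 mm above the table. Point: in its middle, at the height of its top, 35 mm to +y of the nest.
- spout (a point): Centre of the underside of the fixed metal spout under the shutter, 100 mm above the table; 62 mm (x) by 46 mm (y) outside. The cup goes in below it from the robot's side. Above it: the shutter, then the clear open-topped hopper, throat 54 x 38 mm inside, mouth x +/-54, y +/-48 mm, rim 208 mm above the table.
- cup: Loose round steel scoop cup, 80 mm outside and 74 mm inside diameter, 70 mm tall, floor 3 mm thick, about 0.17 kg, with a straight level bar handle (12 mm wide, 14 mm tall, centre 58 mm above the underside) out to 148 mm from the axis. Origin: centre of the underside; z up; the handle points along the cup's -x. Starts upright on the table left of the stand, handle roughly toward the robot.
- cup_grip (a point): Point inside the cup's bar handle, 105 mm from the cup's axis and 58 mm above its underside; a good place to hold it across the bar's 12 mm.
- clamp (a joint): Clamp handle angle, rad: 0 open (leaning 0.15 rad from upright, away from the nest) to 1.3 locked at its stop (nearly level, pointing away from the nest). It drives the plunger 37 mm toward the V-block, farthest out at 1.15 (over-centre). With a cup in the nest, the plunger's spring then holds the handle at its stop; short of that it pushes it back. Takes under 10 N at the grip.
- plunger_face (a point): Where the face of the clamp's plunger (round sprung slick grey plastic tip, 22 mm diameter) stands while the clamp is open: stand x 0, y -72 mm, 50 mm above the table. Fixed on the stand, does not move with the plunger. Locked, the tip presses the cup with about 15 N.
- clamp_pivot (a point): Pivot of the clamp handle: stand x 0, y -140 mm, 50 mm above the table. Its axis runs along the stand's x. The bracket round it spans x +/-22, y -170 to -80 mm, up to 62 mm above the table.
- clamp_grip (a point): Point on the centre line of the clamp handle's black round grip (18 mm diameter, 38 to 106 mm from the pivot), 80 mm from the pivot. The handle swings in the stand's y-z plane, its top going toward -y and down; push on the side that faces the nest, later on top.
- shutter (a joint): Travel of the shutter, m: 0 shut, 0.05 fully open (end stop). It slides along the stand's +y to open, stays where it is left and takes about 2 to 3 N. The opening above it is 54 x 38 mm; the balls drop one after another as it opens, all by about 0.045.
- shutter_knob (a point): Centre of the top of the shutter's knob: an upright dark round pin, 14 mm diameter, 42 mm tall, standing on the shutter's flat tongue (22 mm wide). Top 170 mm above the table, at stand x 0, y 115 mm when shut. It moves with the shutter.
- ball0_center (a point): Centre of a loose steel grinding ball, 16 mm diameter, 17 g; one of six that lie at the start in a single layer on the shutter in the hopper, 136 mm above the table.
- ball1_center (a point): Centre of a loose steel grinding ball, 16 mm diameter, 17 g; one of six that lie at the start in a single layer on the shutter in the hopper, 136 mm above the table.
- ball2_center (a point): Centre of a loose steel grinding ball, 16 mm diameter, 17 g; one of six that lie at the start in a single layer on the shutter in the hopper, 136 mm above the table.
- ball3_center (a point): Centre of a loose steel grinding ball, 16 mm diameter, 17 g; one of six that lie at the start in a single layer on the shutter in the hopper, 136 mm above the table.
- ball4_center (a point): Centre of a loose steel grinding ball, 16 mm diameter, 17 g; one of six that lie at the start in a single layer on the shutter in the hopper, 136 mm above the table.
- ball5_center (a point): Centre of a loose steel grinding ball, 16 mm diameter, 17 g; one of six that lie at the start in a single layer on the shutter in the hopper, 136 mm above the table.
- beaker: Bystander, to be left where it is: empty glass beaker, 68 mm wide, 90 mm tall. Origin: centre of the underside.
- flask: Bystander, to be left where it is: small stoppered volumetric flask, 62 mm wide, 142 mm tall. Origin: centre of the underside.
- amber: Bystander, to be left where it is: amber glass bottle, 60 mm wide, 120 mm tall. Origin: centre of the underside.
- jar: Bystander, to be left where it is: white screw jar, 60 mm wide, 60 mm tall. Origin: centre of the underside.
- bulb: Bystander, to be left where it is: rubber pipette bulb standing on end, 62 mm wide, 85 mm tall. Origin: centre of the underside.
- spoon: Bystander, to be left where it is: steel spoon, 190 mm long, lying flat along its own x. Origin: about the middle of the underside.

How it is judged:
On the way, in this order (a step that is already met when the one before it is completed fails the run):
1. the cup stands upright on the plate under the spout, between plunger and V-block, let go (x of cup in the frame of nest between -0.024 and 0.024 m and y of cup in the frame of nest between -0.033 and 0.01 m and z of cup in the frame of nest below 0.006 m and angle between cup's own z axis and vertical below 0.1 rad and contact force between the fingers and cup below 0.1 N), for 0.2 s.
2. the clamp is locked past over-centre with the cup seated in the V-block (value of joint clamp above 1.21 rad and horizontal distance between cup and nest below 0.012 m and angle between cup's own z axis and vertical below 0.1 rad and z of cup in the frame of nest below 0.006 m), for 0.2 s.
3. all six balls have dropped into the cup (horizontal distance between each of ball0_center, ball1_center, ball2_center, ball3_center, ball4_center, ball5_center and cup below 0.037 m and z of ball0_center in the frame of cup between 0.003 and 0.062 m and z of ball1_center in the frame of cup between 0.003 and 0.062 m and z of ball2_center in the frame of cup between 0.003 and 0.062 m and z of ball3_center in the frame of cup between 0.003 and 0.062 m and z of ball4_center in the frame of cup between 0.003 and 0.062 m and z of ball5_center in the frame of cup between 0.003 and 0.062 m), for 0.2 s.
4. the shutter is shut again (value of joint shutter below 0.004 m), for 0.2 s.
At the end, for the whole second after the job is handed in: The cup stands upright (within 0.1 rad) on the plate within 12 mm of the nest centre, at rest; the clamp handle is past over-centre (joint above 1.21 rad); all six balls lie inside the cup; the shutter is shut to within 4 mm (all of step 2 and all of step 3 and value of joint shutter below 0.004 m and linear speed of cup below 0.02 m/s); the robot touches nothing.
It fails at once if the shutter is opened (over 8 mm) while the clamp is not locked (value of joint shutter above 0.008 m and value of joint clamp below 1.17 rad).
It fails at once if a bystander is moved by more than 30 mm (distance of any of beaker, flask, amber, jar, bulb, spoon from where it was at the start of the episode above 0.03 m).
It also fails if it takes over 72 s, if anything falls off the work surface, if the arm or the gripper's body presses on something with over 40 N, if the wrist force passes 120 N, or if a joint passes its speed limit or range.

ROBOT

A 7-joint arm with a two-finger parallel gripper is mounted at the origin on the work surface. World frame = base frame: x ahead of the robot, y to its left, z up, the work surface at z = 0. Lengths are in m, angles in rad, forces in N, time in s.
With the tool pointing down it reaches from about 0.35 to 0.9 m from the base axis. Payload 8.1 kg.
Tool frame: the origin (TCP) lies midway between the tips of the shut fingers; the grasp point (between the pads) lies 19 mm behind it (arm.pinch_z is the distance from the TCP to the grasp point, in m); z points along the fingers, y is the direction in which the jaws open and shut (so a half turn about z gives the same grasp; the last joint's range is limited). The gripper opens to 92 mm and grips with 3 to 60 N. Pads are 19 mm wide; open, the fingers measure 130 mm over their backs; the gripper's body (75 mm by 190 mm) begins 47 mm behind the grasp point.
Start: joints at [1.239, 0.434, 0.025, 1.573, -0.012, 1.134, -0.075], TCP at [0.142, -0.609, 0.227] pointing down, gripper open.
Joint ranges: [-2.62, 2.62], [-0.44, 2.09], [-1.27, 1.32], [0.08, 2.57], [-1.32, 4.46], [0.12, 2], [-2.74, 2.74]. Speed limits (rad/s): [2.22, 2.22, 3.01, 3.01, 3.14, 3.14, 3.14].

INTERFACE

Orientations are given as a rotation vector (axis times angle).
In Python, from cell import arm, eyes gives the robot as it stands.
- The arm moves only by the tool apply_moves, never from a script. Its argument "targets" is one flat list of numbers, 5 for each row, row after row: the closure, from 0 (fully open) to 1 (shut), then the shift along the tool's x, y, z each as a share of 40 cm, from -1 to 1, then the turn about the tool's z as a share of pi/2 rad, from -1 to 1. A call has 1 to 20 rows; each row shifts and turns the commanded pose from where the row before left it, along the tool's axes as they then stand; what a row does not reach is not made up. A row lasts 1/8 s, in which the tool goes at most 62.5 mm and 10.7 degrees, less where a joint would pass 70% of its speed; a pose out of reach is approached as far as the arm can. A call with a number of a shift or a turn outside -1 to 1 is refused whole. A call with a gripper value outside its range is refused whole. The fingers move at their own pace and stop on an object; "grip_force" is the grip in N (left out, the last holds). Time passes only in rows, so rows that do not move let the fingers close. It gives the time, the measured TCP pose, the force and the opening at its end, in the units of the state.
- arm.observe(): the state, without advancing time (a new reading comes with each control period).
- eyes.get_image(name): name is "side" or "top"; returns the picture (480x640x3 uint8, red, green, blue); there is no depth.
- eyes.camera_params(name): a dict with "camera_matrix" (3x3 intrinsics, pixels), "xyz" and "attitude" of the camera in the world. Camera axes: x right, y down, z forward; pixel columns grow to the right and rows downward; lengths in m; the calibration is good to about 2 mm. A picture is of the moment at which its call begins. camera_params takes no time and is no camera call.
- arm.sign_off(): hands the job in, once; it reports no verdict.
The state is a dict: "clock": time; "joints": joint angles; "dq": joint speeds; "joint_efforts": joint torques, N m; "position": TCP position; "ee_rot": TCP orientation; "force": force on the tool from outside, world axes, zero at the start; "ft_torque": the same for the moment, N m; "width": opening from 0.0 (shut) to 1.0 (fully open).
Only numpy, scipy, OpenCV 4.12 (cv2) and the standard library are available. Lean on these libraries where they do the work, as an engineer would, in place of code of your own. Each camera call takes 0.05 s, during which the arm holds its last target.

## Working session

There is one attempt and no reset: what is moved stays moved. The work goes in short steps, Python scripts to look and compute and a tool call to move; the robot and the scene stay as the last step left them, time stands still between calls to the robot, and variables do not carry over. Pictures are saved under pics/ and viewed, and the job is handed in when it is done.

Besides the shell and the picture viewer there is one more tool, called after "Call:" as name(argument=value, ...), one argument or row to a line, values as JSON. apply_moves: Moves the arm, as the interface text tells. Its arguments: {"type":"object","properties":{"targets":{"type":"array"},"grip_force":{"type":"number"}},"required":["targets"]}

```bash
ls; mkdir -p pics
python3 - <<'E'
from cell import arm, eyes
import cv2
print(arm.observe())
for n in("side","top"):
    im=eyes.get_image(n); cv2.imwrite(f"pics/{n}0.png",im[:,:,::-1]); print(n,eyes.camera_params(n))
print(arm.pinch_z)
E
```

```text
pics
{'clock': 0.0, 'joints': array([ 1.2394111 ,  0.43520192,  0.02497485,  1.57413901, -0.01160757,
        1.13401522, -0.07512473]), 'dq': array([-2.36622821e-03,  2.76080662e-05, -6.38997310e-04, -6.75839867e-04,
        7.70259767e-04,  6.82882357e-04, -1.68968308e-03]), 'joint_efforts': array([-3.44442060e-04, -6.67846942e+01,  9.85129885e-01, -3.14457536e+01,
       -6.05356484e-02,  4.29572293e-02,  2.06328800e-04]), 'position': array([ 0.14156687, -0.60820009,  0.22594188]), 'ee_rot': array([-3.11950252e+00, -3.58254914e-01,  5.07048455e-04]), 'force': array([ 0.21995453, -0.22544496, -0.98251397]), 'ft_torque': array([ 0.03250252, -0.03788559,  0.01564108]), 'width': 1.0019666197335722}
side {'camera_matrix': array([[522.94284682,   0.        , 315.8293104 ],
       [  0.        , 522.94284682, 233.92561567],
       [  0.        ,   0.        ,   1.        ]]), 'xyz': array([0.45659737, 0.67694536, 0.90780678]), 'attitude': array([-0.27521162,  2.8475646 , -1.12099089])}
top {'camera_matrix': array([[468.17100841,   0.        , 322.41374109],
       [  0.        , 468.17100841, 238.46035925],
       [  0.        ,   0.        ,   1.        ]]), 'xyz': array([ 0.53685241, -0.04315708,  1.03578567]), 'attitude': array([-2.17734898,  2.19670802, -0.08291923])}
0.0188
```

View pics/side0.png

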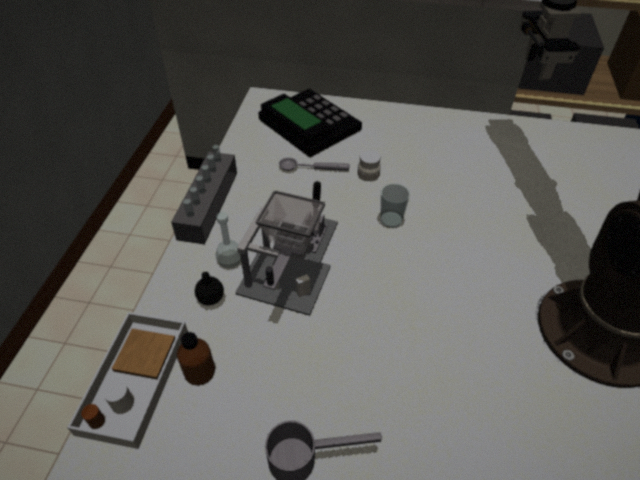

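View pics/top0.png

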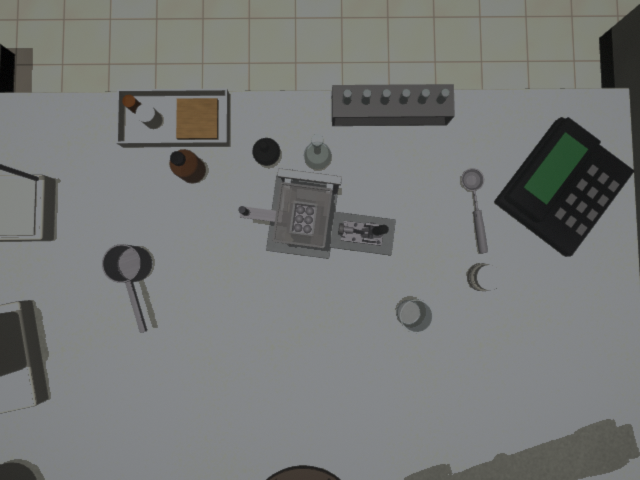

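The top view has the stand around pixel (305,215), the cup at (128,264) with its handle running to (143,330), the knob at (244,211) and the clamp grip at (378,230). I'll zoom in.

```bash
cat > h.py <<'E'
import numpy as np, cv2
from scipy.spatial.transform import Rotation as R
from cell import arm, eyes
P={n:eyes.camera_params(n) for n in("side","top")}
def ray(n,uv):
    p=P[n];K=p["camera_matrix"];d=np.linalg.solve(K,[uv[0],uv[1],1.]);return p["xyz"],R.from_rotvec(p["attitude"]).as_matrix()@d
def plane(n,uv,z):
    o,d=ray(n,uv);return o+d*(z-o[2])/d[2]
def proj(n,X):
    p=P[n];c=R.from_rotvec(p["attitude"]).as_matrix().T@(np.asarray(X)-p["xyz"]);u=p["camera_matrix"]@c;return u[:2]/u[2]
def tri(a,b):
    (o1,d1),(o2,d2)=ray("top",a),ray("side",b);d1=d1/np.linalg.norm(d1);d2=d2/np.linalg.norm(d2)
    s=np.linalg.lstsq(np.c_[d1,-d2],o2-o1,rcond=None)[0];p,q=o1+s[0]*d1,o2+s[1]*d2;return (p+q)/2,np.linalg.norm(p-q)
def crop(im,x0,y0,w,h,s,name,gain=1.6):
    c=cv2.resize(im[y0:y0+h,x0:x0+w],None,fx=s,fy=s,interpolation=cv2.INTER_CUBIC)
    cv2.imwrite("pics/"+name,np.clip(c*gain,0,255).astype(np.uint8)[:,:,::-1])
E
python3 - <<'E'
from h import *
t=cv2.imread("pics/top0.png")[:,:,::-1];s=cv2.imread("pics/side0.png")[:,:,::-1]
crop(t,230,150,180,120,4,"c1.png");crop(t,95,235,70,105,5,"c2.png");crop(s,220,170,130,150,4,"c3.png")
E
```

```text
(no output)
```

View pics/c1.png

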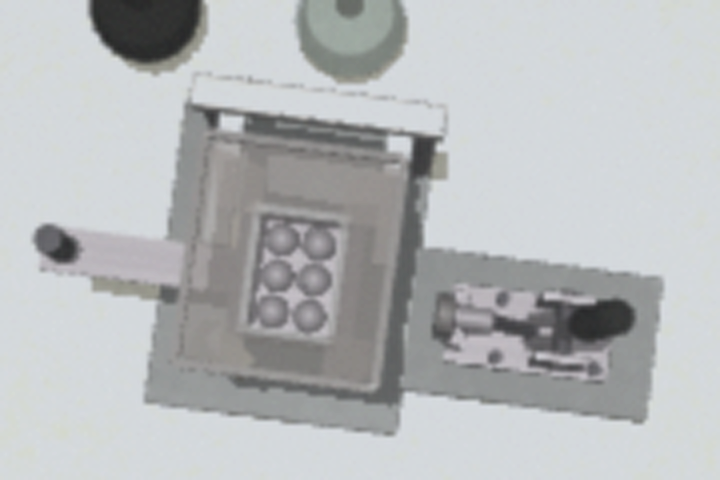

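View pics/c2.png

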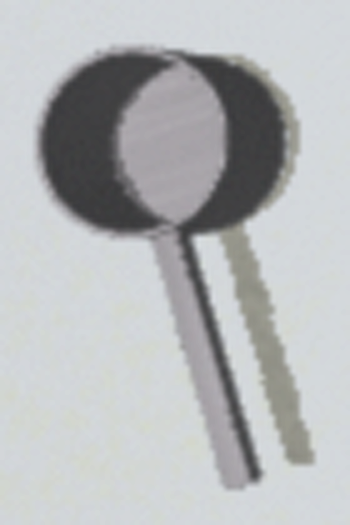

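View pics/c3.png

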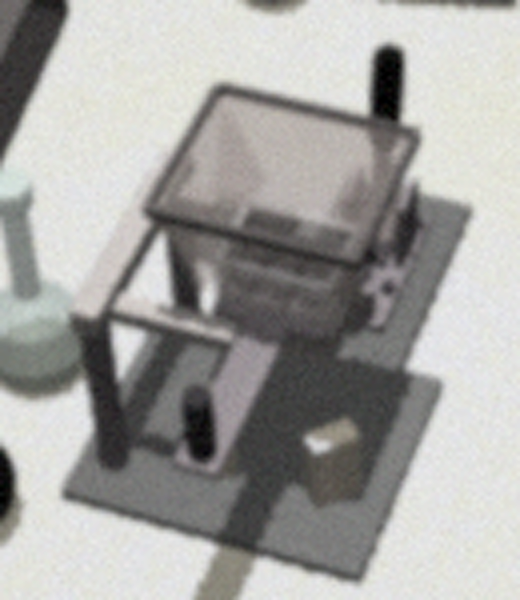

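Crop c1 shows the plate corners, the knob top at c1 (49,239) and the clamp grip top at about c1 (615,315). Crop c2 shows the cup rim circle centred near c2 (134,141) and the handle end near c2 (233,487). Next I'll work out poses.

```bash
cat >> h.py <<'E'
def U(c,x0,y0,s): return np.array([c[0]/s+x0-.5+.5/s, c[1]/s+y0-.5+.5/s])
E
python3 - <<'E'
from h import *
pts=[((145,402),(-65,80)),((396,433),(-65,-60)),((643,421),(-40,-195)),((662,278),(40,-195)),((427,248),(40,-60))]
W=np.array([plane("top",U(a,230,150,4),.008)[:2] for a,_ in pts]);L=np.array([b for _,b in pts])/1000
# side corners
ps=[((360,580),(-65,80)),((65,495),(105,80)),((440,382),(-65,-60)),((470,207),(-40,-195))]
W2=np.array([plane("side",U(a,220,170,4),.008)[:2] for a,_ in ps]);L2=np.array([b for _,b in ps])/1000
def fit(L,W):
    lc,wc=L.mean(0),W.mean(0);l,w=L-lc,W-wc
    th=np.arctan2((l[:,0]*w[:,1]-l[:,1]*w[:,0]).sum(),(l*w).sum());c,s=np.cos(th),np.sin(th);M=np.array([[c,-s],[s,c]])
    t=wc-M@lc;print("th",th,"t",t,"res mm",np.round(1000*((L@M.T+t)-W),1).tolist());return M,t,th
fit(L,W);fit(L2,W2);M,t,th=fit(np.r_[L,L2],np.r_[W,W2])
k,e=tri(U((49,239),230,150,4),U((197,391),220,170,4));print("knob",k,e,"expected",M@[0,.115]+t)
print("local knob",M.T@(k[:2]-t))
# balls
b=[(283,239),(320,243),(276,276),(314,279),(272,311),(310,315)]
for a in b: print(np.round(1000*M.T@(plane("top",U(a,230,150,4),.136)[:2]-t),1))
print("rim",plane("top",U((134,141),95,235,5),.07))
a,bb=plane("top",U((170,235),95,235,5),.065),plane("top",U((233,487),95,235,5),.065)
print(a,bb,np.arctan2(*(a-bb)[[1,0]]))
s=cv2.imread("pics/side0.png")[:,:,::-1];crop(s,255,410,140,70,5,"c4.png")
E
```

```text
th -0.14189069357962888 t [ 0.63957956 -0.01134802] res mm [[0.7, 0.6], [-0.9, -0.4], [-0.6, -1.9], [-0.3, -1.2], [1.0, 2.9]]
th -0.1292926870973165 t [ 0.63767241 -0.00851044] res mm [[-1.1, 0.2], [2.9, 1.1], [-1.6, -0.9], [-0.2, -0.4]]
th -0.1336729448635259 t [ 0.63839601 -0.00998897] res mm [[-1.2, 1.5], [-1.6, 0.4], [-0.2, -1.1], [0.2, 0.3], [0.4, 4.5], [0.0, -1.0], [3.9, -0.9], [-1.1, -2.1], [-0.3, -1.6]]
knob [0.65416257 0.10188896 0.17214828] 6.263938283675536e-05 expected [0.65372266 0.10398512]
local knob [0.00071535 0.11298117]
[18.9  7.4]
[ 19.2 -10.6]
[0.6 8.5]
[ 1.4 -9.9]
[-16.5   8.2]
[-16.1 -10.2]
rim [0.55942024 0.36631687 0.07      ]
[0.52067717 0.35277905 0.065     ] [0.41769262 0.32492642 0.065     ] 0.26413534059365606
```

View pics/c4.png

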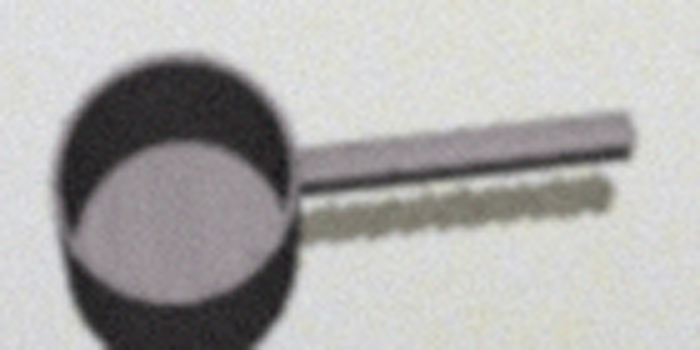

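```bash
cat >> h.py <<'E'
TH=-0.137; T=np.array([.639,-.011]); MS=np.array([[np.cos(TH),-np.sin(TH)],[np.sin(TH),np.cos(TH)]])
def st(x,y): return MS@[x,y]+T   # stand m -> world
def plan(px,py,pz,yaw=None,p=None,y0=None,rows=None):
    s=arm.observe(); p=np.array(s["position"]) if p is None else np.array(p)
    m=R.from_rotvec(s["ee_rot"]).as_matrix(); yy=np.arctan2(m[1,0],m[0,0]) if y0 is None else y0
    turn=0 if yaw is None else -(yaw-yy); turn=(turn+np.pi)%(2*np.pi)-np.pi
    y1=yy-turn; d=np.array([px,py,pz])-p
    X=np.array([np.cos(y1),np.sin(y1)]);Y=np.array([np.sin(y1),-np.cos(y1)])
    sh=np.array([X@d[:2],Y@d[:2],-d[2]])/.4
    print("turn share %.4f"%(turn/(np.pi/2)),"shift shares",np.round(sh,4),"min rows %.1f"%(np.linalg.norm(sh)/.15))
    return np.array([px,py,pz]),y1
E
cat > ov.py <<'E'
from h import *
def draw(n,im,P3,col,closed=False):
    q=np.array([proj(n,x) for x in P3]);return q
E
python3 - <<'E'
from h import *
C=np.array([.5594,.3663]);yaw=.275
ims={n:cv2.imread(f"pics/{n}0.png") for n in("top","side")}
def poly(n,im,P3,s,x0,y0,col):
    q=np.array([(proj(n,x)-[x0,y0]+.5)*s for x in P3]);cv2.polylines(im,[np.round(q*8).astype(int)],False,col,1,cv2.LINE_AA,3)
a=np.linspace(0,2*np.pi,60);circ=[(C[0]+.04*np.cos(t),C[1]+.04*np.sin(t),.07) for t in a]
ex=np.array([np.cos(yaw),np.sin(yaw)]);ey=np.array([-ex[1],ex[0]])
h=[(*(C-ex*r+ey*w),.065) for r,w in((.04,.006),(.148,.006),(.148,-.006),(.04,-.006))]
SQ=[(-65,80),(-65,-60),(-40,-60),(-40,-195),(40,-195),(40,-60),(105,-60),(105,80),(-65,80)]
sp=[(*st(x/1e3,y/1e3),.008) for x,y in SQ]
kn=[(*(st(0,.115)+.007*np.array([np.cos(t),np.sin(t)])),.17) for t in a]
out=[]
for n,x0,y0,w,hh in(("top",95,235,70,105),("side",255,400,140,80),("top",230,150,180,120),("side",220,170,130,150)):
    c=cv2.resize(ims[n][y0:y0+hh,x0:x0+w],None,fx=4,fy=4,interpolation=cv2.INTER_CUBIC)
    for P3 in(circ,h,sp,kn): poly(n,c,P3,4,x0,y0,(0,0,255))
    out.append(c)
W=np.zeros((600,800,3),np.uint8)
W[:420,:280]=out[0];cv2.imwrite("pics/o2.png",out[2]);cv2.imwrite("pics/o3.png",out[3])
W[:]=0;W[:420,:280]=out[0];W[:320,240+0:240+0]=0
W[280:600,280:800]=out[1][:,:520];cv2.imwrite("pics/o1.png",W)
print(plan(.45,-.25,.226,.275))
plan(*(C-ex*.108),.12,.275,p=(.45,-.25,.226),y0=.275)
E
```

```text
turn share -0.0295 shift shares [ 0.9852 -0.6527  0.    ] min rows 7.9
(array([ 0.45 , -0.25 ,  0.226]), np.float64(0.27500000000000013))
turn share 0.0000 shift shares [ 0.4116 -1.4086  0.265 ] min rows 9.9
```

View pics/o1.png

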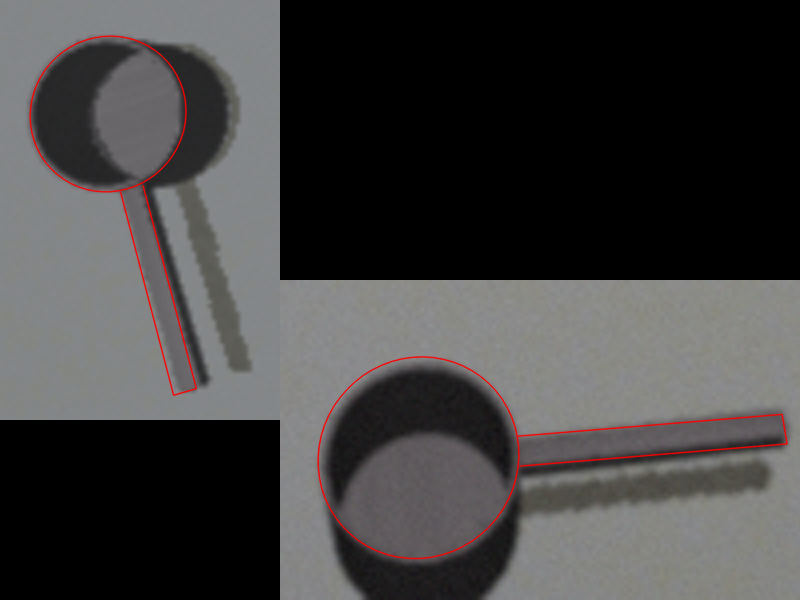

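View pics/o2.png

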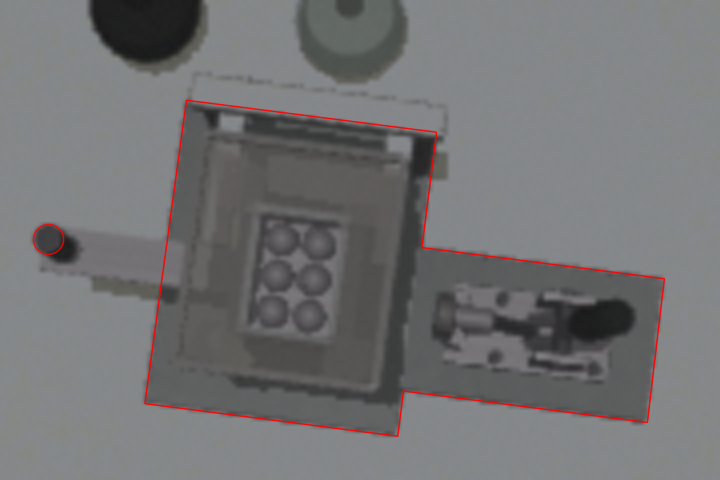

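View pics/o3.png

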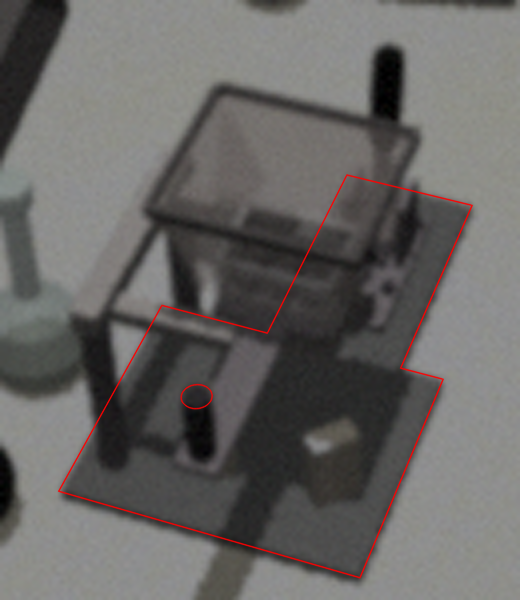

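The projected models match both pictures to about 1–2 mm. The overlays use stand origin (0.639, −0.011) with yaw −0.137, and cup (0.559, 0.366) with yaw 0.275. I'm moving now.

Call:
apply_moves(
  targets=[0,0,0,0,-0.0295,0,0.11,-0.072,0,0,0,0.11,-0.072,0,0,0,0.11,-0.072,0,0,0,0.11,-0.072,0,0,0,0.11,-0.072,0,0,0,0.11,-0.072,0,0,0,0.11,-0.072,0,0,0,0.11,-0.072,0,0,0,0.105,-0.077,0,0,0,0.03,-0.117,0,0,0,0.03,-0.117,0,0,0,0.03,-0.117,0,0,0,0.03,-0.117,0,0,0,0.03,-0.117,0,0,0,0.03,-0.117,0,0],
  grip_force=45,
)

```text
clock: 2.1
position: [0.4426, 0.0409, 0.2266]
ee_rot: [3.112, 0.431, -0.0]
force: [0.8, 0.2, 0.5]
width: 0.999
```

Run:
```python
from h import *
s=arm.observe();print(s["position"],s["ee_rot"],s["joints"],s["force"])
C=np.array([.5597,.366]);ex=np.array([np.cos(.275),np.sin(.275)])
plan(*(C-ex*.108),.12,.275); plan(*(C-ex*.108),.039,.275)
```

```text
[0.44257997 0.04089119 0.22663412] [ 3.11175997e+00  4.30517394e-01 -2.13964619e-04] [ 0.14322553  0.17259409 -0.40486234  1.96249927  0.07958922  1.02177961
 -1.59369182] [0.82141459 0.19803216 0.47037045]
turn share -0.0000 shift shares [ 0.2325 -0.7027  0.2666] min rows 5.2
turn share -0.0000 shift shares [ 0.2325 -0.7027  0.4691] min rows 5.8
```

Call:
apply_moves(
  targets=[0,0.033,-0.1,0.02,0,0,0.033,-0.1,0.02,0,0,0.033,-0.1,0.02,0,0,0.033,-0.1,0.02,0,0,0.033,-0.1,0.02,0,0,0.033,-0.1,0.04,0,0,0.033,-0.1,0.04,0,0,0,0,0,0,0,0,0,0,0],
)

```text
clock: 3.22
position: [0.4558, 0.3333, 0.1543]
ee_rot: [3.111, 0.431, -0.001]
force: [0.1, -0.6, -0.9]
width: 1.003
```

Run:
```python
from h import *
s=arm.observe();print(s["position"],s["joints"])
C=np.array([.5597,.366]);ex=np.array([np.cos(.275),np.sin(.275)])
plan(*(C-ex*.108),.039,.275)
for n in("top","side"):
    im=eyes.get_image(n);print(proj(n,(*(C-ex*.108),.065)))
    if n=="top": crop(im,80,220,140,140,4,"d1.png")
    else: crop(im,250,380,160,100,4,"d2.png")
```

```text
[0.45576457 0.33325199 0.1543389 ] [-0.37714955  0.45844234 -0.48143309  1.78066013  0.25224847  0.96511647
 -2.25698427]
turn share 0.0000 shift shares [ 0.0023 -0.0082  0.2883] min rows 1.9
[135.8120785  313.28932135]
[355.85125859 438.45211183]
```

View pics/d2.png

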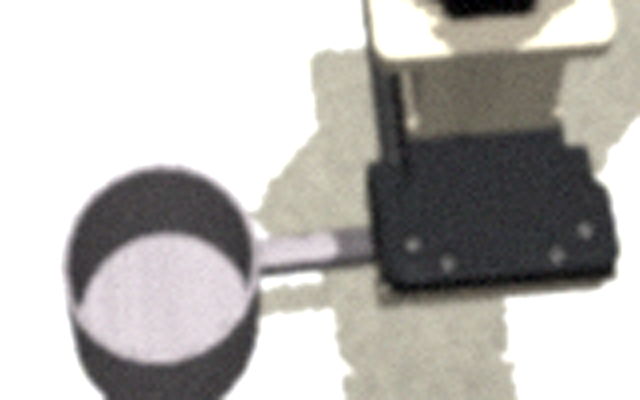

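The gripper is above the bar (side view, handle near (355,438)) and the cup is undisturbed. Now I'll descend and grip.

Call:
apply_moves(
  targets=[0,0.0023,-0.0082,0.07,0,0,0,0,0.08,0,0,0,0,0.08,0,0,0,0,0.058,0,0,0,0,0,0,0,0,0,0,0],
)

```text
clock: 4.08
position: [0.4567, 0.3373, 0.0407]
ee_rot: [-3.112, -0.429, -0.002]
force: [-0.8, 0.1, -0.5]
width: 0.998
```

Call:
apply_moves(
  targets=[1,0,0,0,0,1,0,0,0,0,1,0,0,0,0,1,0,0,0,0,1,0,0,0,0,1,0,0,0,0,1,0,0,0,0,1,0,0,0,0],
  grip_force=45,
)

```text
clock: 5.08
position: [0.4559, 0.3374, 0.0395]
ee_rot: [3.112, 0.431, -0.0]
force: [-0.3, 0.7, -0.2]
width: 0.177
```

Call:
apply_moves(
  targets=[1,0,0,-0.02,0,1,0,0,-0.022,0,1,0,0,-0.02,0,1,0,0,0,0,1,0,0,0,0],
)

```text
clock: 5.7
position: [0.4558, 0.3373, 0.0643]
ee_rot: [3.112, 0.43, -0.0]
force: [-0.1, -0.5, -0.8]
width: 0.127
```

Run:
```python
from h import *
s=arm.observe();print(s["position"],s["ee_rot"],s["width"]*92,s["joints"])
for n in("top","side"):
    im=eyes.get_image(n)
    if n=="top": crop(im,80,220,140,140,4,"e1.png")
    else: crop(im,250,380,160,100,4,"e2.png")
```

```text
[0.45583673 0.33726663 0.06425866] [ 3.11178580e+00  4.30453326e-01 -1.00530640e-04] 11.690261629871335 [-0.41990573  0.57019613 -0.43811612  1.85988954  0.33056931  0.78358628
 -2.32992863]
```

View pics/e2.png

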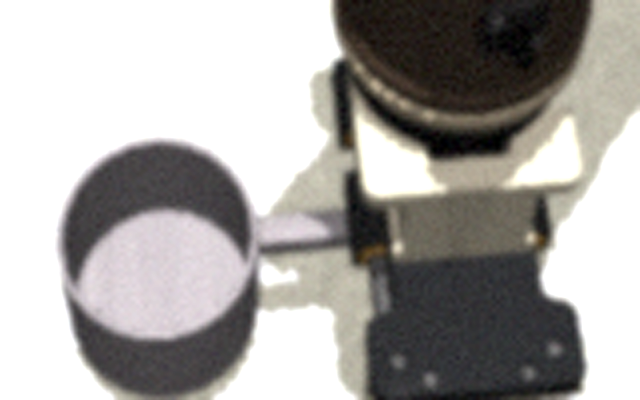

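View pics/e1.png

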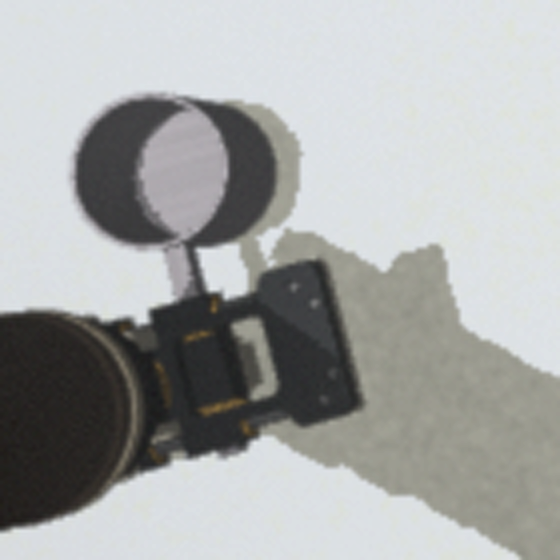

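```bash
cat > ovl.py <<'E'
from h import *
def cupov(n,im,C,yaw,zr,x0,y0,w,hh,s,name,gain=1.3,z0=None):
    c=np.clip(cv2.resize(im[y0:y0+hh,x0:x0+w],None,fx=s,fy=s,interpolation=cv2.INTER_CUBIC)*gain,0,255).astype(np.uint8)[:,:,::-1].copy()
    a=np.linspace(0,2*np.pi,60);C=np.asarray(C)
    ex=np.array([np.cos(yaw),np.sin(yaw)]);ey=np.array([-ex[1],ex[0]])
    L=[[(C[0]+r*np.cos(t),C[1]+r*np.sin(t),z) for t in a] for r,z in((.04,zr),(.037,zr-.067))]
    L.append([(*(C-ex*r+ey*v),zr-.005) for r,v in((.04,.006),(.148,.006),(.148,-.006),(.04,-.006))])
    for P3 in L:
        q=np.array([(proj(n,x)-[x0,y0]+.5)*s for x in P3]);cv2.polylines(c,[np.round(q*8).astype(int)],False,(0,0,255),1,cv2.LINE_AA,3)
    cv2.imwrite("pics/"+name,c)
E
python3 - <<'E'
from ovl import *
cc=plane("top",U((151.5,170),80,220,4),.094);print(cc)
t=eyes.get_image("top");s=eyes.get_image("side")
cupov("top",t,(.5597,.366),.275,.094,80,220,100,100,4,"f1.png");cupov("side",s,(.5597,.366),.275,.094,250,380,160,100,4,"f2.png")
a=cv2.imread("pics/f1.png");b=cv2.imread("pics/f2.png");o=np.zeros((600,800,3),np.uint8)
o[:400,:400]=a;o[200:600,400:800]=b[:,:400];cv2.imwrite("pics/f.png",o)
E
```

```text
[0.56028189 0.36398064 0.094     ]
```

View pics/f.png

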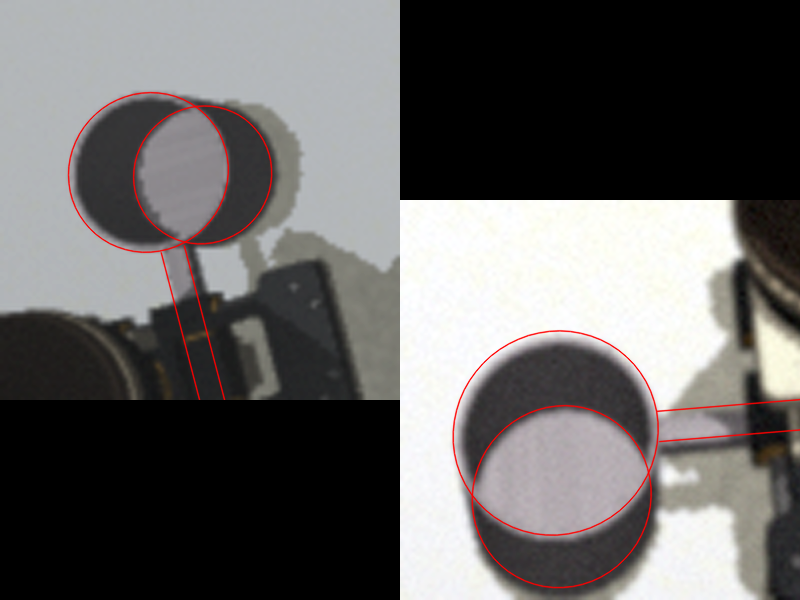

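The cup is held level. Its underside is about 21 mm up, the rim is centred near (0.5605, 0.3645), and the bar is gripped at 12 mm. Next I'll plan the carry.

Run:
```python
from h import *
p,y=plan(*st(-.248,-.025),.0605,TH)
print(p);q,_=plan(*st(-.108,-.025),.0605,TH,p=p,y0=TH)
```

```text
turn share 0.2623 shift shares [-0.0472  0.8625  0.0088] min rows 5.8
[ 0.38990942 -0.00189594  0.0605    ]
turn share 0.0000 shift shares [ 0.35 -0.   -0.  ] min rows 2.3
```

Call:
apply_moves(
  targets=[1,0,0,0,0.0656,1,0,0,0,0.0656,1,0,0,0,0.0656,1,0,0,0,0.0655,1,-0.0047,0.04,0,0,1,-0.0047,0.08,0,0,1,-0.0047,0.1,0,0,1,-0.0047,0.1,0,0,1,-0.0047,0.1,0,0,1,-0.0047,0.1,0,0,1,-0.0047,0.1,0,0,1,-0.0047,0.1,0,0,1,-0.0047,0.0825,0,0,1,-0.0047,0.06,0.0088,0,1,0,0,0,0,1,0,0,0,0,1,0,0,0,0],
)

```text
clock: 8.02
position: [0.3903, -0.0011, 0.0609]
ee_rot: [-3.134, 0.212, -0.001]
force: [0.6, 0.3, -2.0]
width: 0.128
```

Run:
```python
from ovl import *
s=arm.observe();print(s["position"],s["ee_rot"],s["width"]*92,s["joints"])
p=s["position"][:2];m=R.from_rotvec(s["ee_rot"]).as_matrix();yaw=np.arctan2(m[1,0],m[0,0]);print(yaw,"loc",MS.T@(p-T))
ex=np.array([np.cos(yaw),np.sin(yaw)]);C=p+.108*ex-.002*np.array([-ex[1],ex[0]]);print(C, MS.T@(C-T))
zr=s["position"][2]+.026
t=eyes.get_image("top");d=eyes.get_image("side")
cupov("top",t,C,yaw,zr,230,170,180,130,4,"g1.png");cupov("side",d,C,yaw,zr,240,180,160,140,4,"g2.png")
```

```text
[ 0.39031197 -0.00108257  0.06092119] [-3.13418765e+00  2.11889037e-01 -6.23279373e-04] 11.799849454798771 [ 0.14943873  0.33946449 -0.34381577  2.28142344  0.21642528  0.54920279
 -2.06728446]
-0.13500607451924537 loc [-0.24771231 -0.02413928]
[ 0.49706003 -0.01760078] [-0.13970853 -0.02592393]
```

View pics/g1.png

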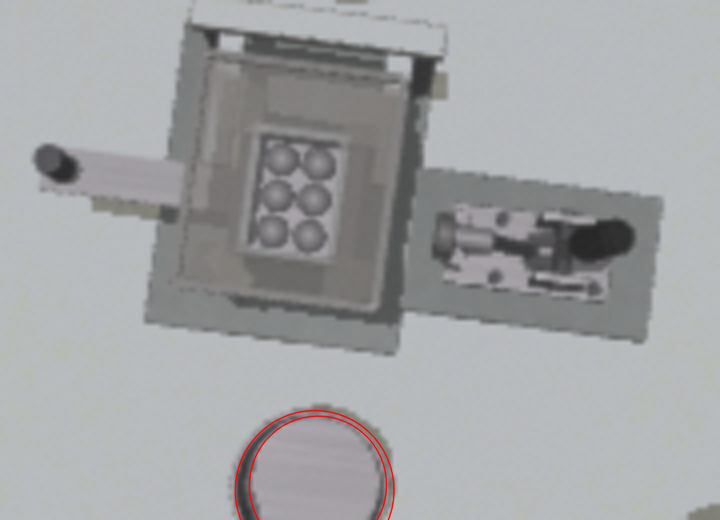

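View pics/g2.png

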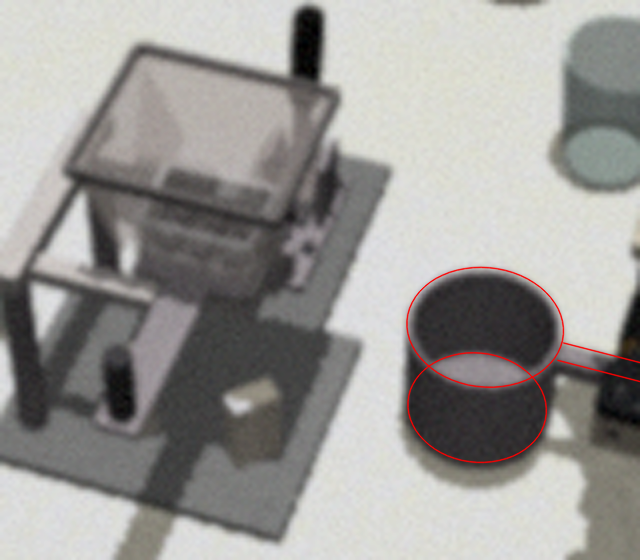

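The cup is level, about 7 mm above plate height and lined up at stand y ≈ −25 mm. I'll insert it along stand +x with a 2 mm trim toward the clamp.

Call:
apply_moves(
  targets=[1,0.03,0.005,0,0,1,0.04,0,0,0,1,0.04,0,0,0,1,0.04,0,0,0,1,0.04,0,0,0,1,0.04,0,0,0,1,0.04,0,0,0,1,0.04,0,0,0,1,0.035,0,0,0,1,0,0,0,0,1,0,0,0,0],
)

```text
clock: 9.5
position: [0.5259, -0.0225, 0.0606]
ee_rot: [3.134, -0.215, -0.002]
force: [-0.6, 0.7, -2.1]
width: 0.126
```

Run:
```python
from ovl import *
s=arm.observe();print(s["position"],s["force"],s["width"]*92)
p=s["position"][:2];m=R.from_rotvec(s["ee_rot"]).as_matrix();yaw=np.arctan2(m[1,0],m[0,0])
ex=np.array([np.cos(yaw),np.sin(yaw)]);C=p+.108*ex-.001*np.array([-ex[1],ex[0]]);print(C, MS.T@(C-T),yaw)
d=eyes.get_image("side")
cupov("side",d,C,yaw,s["position"][2]+.025,240,180,160,140,4,"i2.png",1.8)
```

```text
[ 0.52588377 -0.02250407  0.06058423] [-0.60155384  0.72733226 -2.1286053 ] 11.604343252275363
[ 0.63273792 -0.03822634] [-0.00248505 -0.02782646] -0.13683046748636693
```

View pics/i2.png

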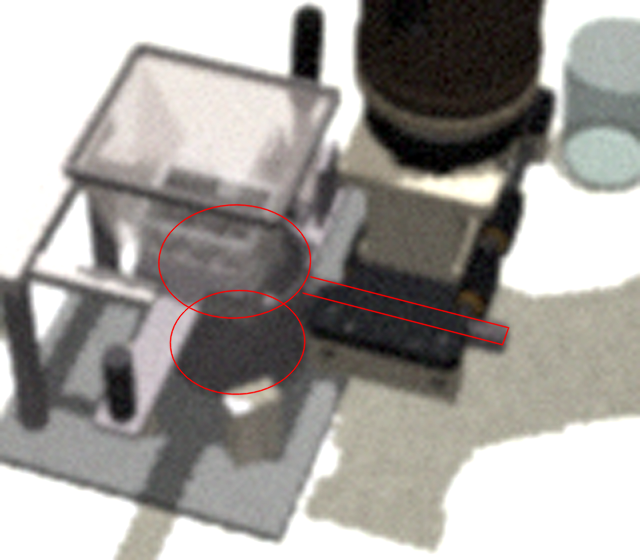

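No contact forces so far. I'll go +2.5 mm in x and +13 mm toward the V, then lower.

Call:
apply_moves(
  targets=[1,0.006,-0.01,0,0,1,0,-0.012,0,0,1,0,-0.011,0,0,1,0,0,0,0,1,0,0,0.006,0,1,0,0,0.006,0,1,0,0,0.004,0,1,0,0,0,0,1,0,0,0,0],
)

```text
clock: 10.68
position: [0.5308, -0.0099, 0.0544]
ee_rot: [-3.134, 0.215, -0.0]
force: [-0.3, 0.2, -1.4]
width: 0.125
```

Call:
apply_moves(
  targets=[1,0,0,0.0025,0,1,0,0,0,0,1,0,0,0,0],
)

```text
clock: 11.05
position: [0.5308, -0.0099, 0.0534]
ee_rot: [3.134, -0.215, 0.0]
force: [-0.6, 0.4, -2.0]
width: 0.128
```

Call:
apply_moves(
  targets=[1,0,0,0.0025,0,1,0,0,0,0,1,0,0,0,0],
)

```text
clock: 11.42
position: [0.5308, -0.0098, 0.0524]
ee_rot: [-3.134, 0.215, -0.0]
force: [0.1, -0.9, -1.5]
width: 0.126
```

Call:
apply_moves(
  targets=[1,0,0,0.0025,0,1,0,0,0,0,1,0,0,0,0],
)

```text
clock: 11.8
position: [0.5307, -0.0098, 0.0514]
ee_rot: [3.134, -0.215, -0.0]
force: [-0.2, -0.1, -0.8]
width: 0.126
```

Call:
apply_moves(
  targets=[1,0,0,0.0025,0,1,0,0,0,0,1,0,0,0,0],
)

```text
clock: 12.18
position: [0.5308, -0.0098, 0.0504]
ee_rot: [3.134, -0.215, 0.0]
force: [-0.1, 0.8, -1.1]
width: 0.128
```

Call:
apply_moves(
  targets=[1,0,0,0.0025,0,1,0,0,0,0,1,0,0,0,0],
)

```text
clock: 12.55
position: [0.5307, -0.0098, 0.0495]
ee_rot: [3.134, -0.215, 0.0]
force: [-1.8, 0.5, 2.6]
width: 0.128
```

Call:
apply_moves(
  targets=[1,0,0,0.0025,0,1,0,0,0,0,1,0,0,0,0],
)

```text
clock: 12.92
position: [0.5303, -0.0097, 0.0487]
ee_rot: [3.134, -0.215, -0.001]
force: [-4.2, 0.1, 7.8]
width: 0.124
```

The cup has touched the plate, so I'll release it.

Call:
apply_moves(
  targets=[1,0,0,-0.002,0,0.8,0,0,0,0,0.5,0,0,0,0,0,0,0,0,0,0,0,0,0,0,0,0,0,0,0,0,0,0,0,0,0,0,0,0,0],
)

```text
clock: 13.92
position: [0.5308, -0.0098, 0.0492]
ee_rot: [3.134, -0.215, -0.0]
force: [0.6, 0.4, -0.4]
width: 0.801
```

Run:
```python
from ovl import *
s=arm.observe();print(s["position"],s["force"],s["width"]*92,s["joints"])
C=st(0,-.014)
d=eyes.get_image("side");t=eyes.get_image("top")
cupov("side",d,C,TH,.078,240,180,160,140,4,"j2.png",1.8)
cupov("top",t,C,TH,.078,230,170,180,130,4,"j1.png",1.5)
```

```text
[ 0.53075346 -0.00983319  0.04918396] [ 0.59502936  0.3843934  -0.44027213] 73.68413215077155 [ 0.14149278  0.52627899 -0.30303776  1.9681085   0.24032504  0.68148369
 -2.01837858]
```

View pics/j2.png

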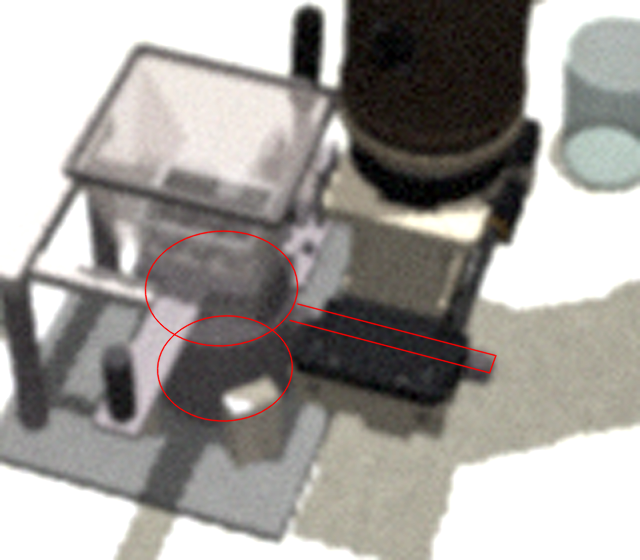

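View pics/j1.png

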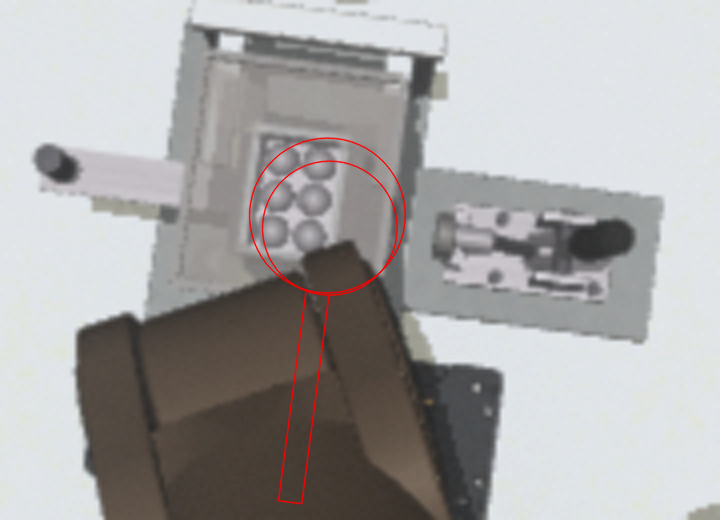

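Call:
apply_moves(
  targets=[0,0,0,-0.04,0,0,0,0,-0.06,0,0,0,0,-0.08,0,0,-0.03,0,-0.1,0,0,-0.05,0,-0.1,0,0,-0.05,0,-0.12,0,1,0,0.06,0,0.1,1,0,0,0,0.1,1,0,0,0,0.1,1,0,0,0,0.1,1,0,0,0,0.1,1,0,0,0,0.1,1,0,0,0,0.1,1,0,0,0,0.1,1,0,0,0,0.1,1,0,0,0,0.1,1,0,0,0,0,1,0,0,0,0],
)

```text
clock: 16.27
position: [0.4736, -0.0303, 0.2354]
ee_rot: [2.44, -1.939, -0.047]
force: [-0.2, 0.4, -0.5]
width: 0.001
```

Run:
```python
from ovl import *
s=arm.observe();print(s["position"],s["force"],s["width"]*92,s["joints"])
C=st(0,-.014)
d=eyes.get_image("side");t=eyes.get_image("top")
cupov("side",d,C,TH,.078,240,180,160,140,4,"k2.png",1.8)
cupov("top",t,C,TH,.078,230,170,180,130,4,"k1.png",1.5)
def f(phi,r,q): # tip-corner path -> TCP local y,z
    return -.140-r*np.sin(phi)+.009*np.cos(phi)+.0095, .050+r*np.cos(phi)+.009*np.sin(phi)
y,z=f(.15,.08,0);print(y,z)
p,yy=plan(*st(0,y+.025),.25,TH-np.pi/2)
p,yy=plan(*st(0,y+.025),z,p=p,y0=yy)
```

```text
[ 0.47359421 -0.03030866  0.23541497] [-0.16963114  0.43469077 -0.53900629] 0.11107060232682828 [-0.69708359  0.23839717  0.8027034   1.92842394 -0.18741956  1.09240145
 -2.72895908]
-0.13355611089646355 0.13044662942714577
turn share 0.2304 shift shares [ 0.1645 -0.4029 -0.0366] min rows 2.9
turn share 0.0000 shift shares [0.     0.     0.2989] min rows 2.0
```

View pics/k2.png

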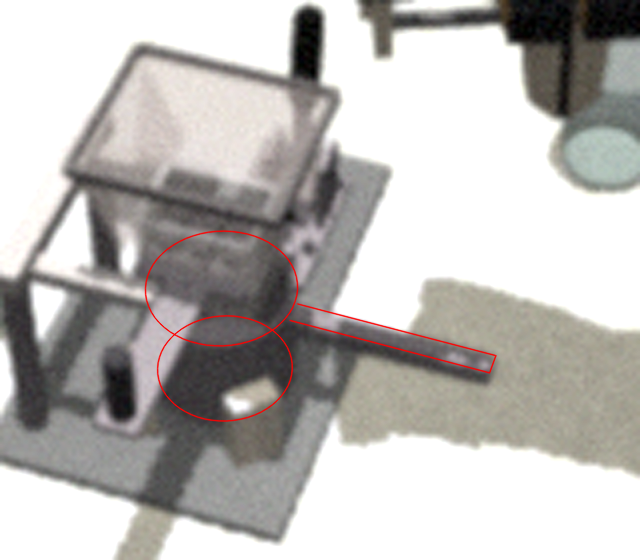

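View pics/k1.png

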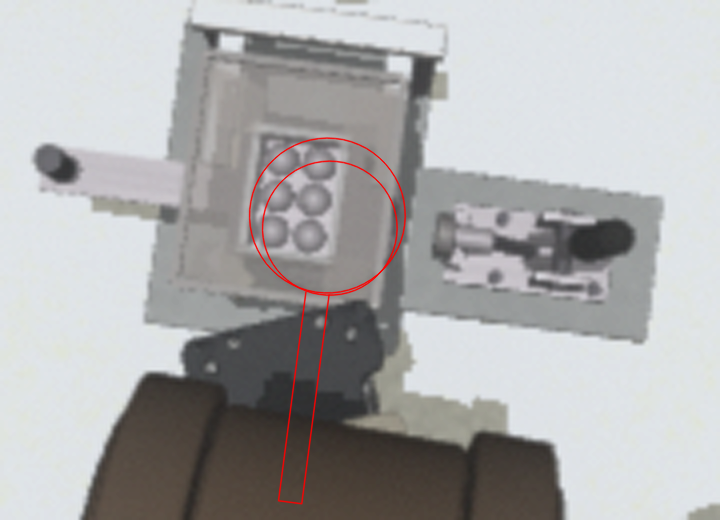

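The cup stands where intended: its bar, at side crop k2 (395,340), matches the prediction. However, turning in + drove joint 7 to its end, so I'll turn the other way.

Call:
apply_moves(
  targets=[1,0,0,0,-0.11,1,0,0,0,-0.11,1,0,0,0,-0.11,1,0,0,0,-0.11,1,0,0,0,-0.11,1,0,0,0,-0.11,1,0,0,0,-0.11,1,0,0,0,-0.11,1,0,0,0,0],
)

```text
clock: 17.5
position: [0.4735, -0.0323, 0.2355]
ee_rot: [3.14, 0.052, -0.06]
force: [0.6, 0.2, 0.2]
width: 0.005
```

Run:
```python
from ovl import *
s=arm.observe();print(s["position"],s["ee_rot"],s["joints"])
plan(.4736,-.03,.235,TH+np.pi/2-.0001)
```

```text
[ 0.47347277 -0.0322814   0.23548961] [ 3.14043434  0.05186634 -0.06031382] [-0.48939234  0.21015208  0.53895064  1.91597115 -0.11859877  1.0860169
 -1.43840329]
turn share -0.8917 shift shares [ 0.0057 -0.0005  0.0012] min rows 0.0
```

Add to h.py:
```python
def plan(px,py,pz,yaw=None,p=None,m=None):
    s=arm.observe(); p=np.array(s["position"]) if p is None else np.array(p)
    m=R.from_rotvec(s["ee_rot"]).as_matrix() if m is None else m
    yy=np.arctan2(m[1,0],m[0,0]); turn=0 if yaw is None else -(yaw-yy); turn=(turn+np.pi)%(2*np.pi)-np.pi
    m=m@R.from_rotvec([0,0,turn]).as_matrix()
    sh=m.T@(np.array([px,py,pz])-p)/.4
    print("turn share %.4f"%(turn/(np.pi/2)),"shift shares",np.round(sh,4),"rows %.1f"%(np.linalg.norm(sh)/.15),"tool z",np.round(m[:,2],3))
    return np.array([px,py,pz]),m
```

```text
(no output)
```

Call:
apply_moves(
  targets=[1,0,0,0,-0.11,1,0,0,0,-0.11,1,0,0,0,-0.11,1,0,0,0,-0.11,1,0,0,0,-0.11,1,0,0,0,-0.11,1,0,0,0,-0.11,1,0,0,0,-0.1217,1,0,0,0,0],
)

```text
clock: 18.62
position: [0.4735, -0.0319, 0.2354]
ee_rot: [-2.357, -2.04, 0.047]
force: [-0.3, 0.1, -0.1]
width: 0.004
```

Run:
```python
from ovl import *
s=arm.observe();print(s["position"],s["ee_rot"],s["joints"])
y=-.1336+.022
p,m=plan(*st(0,y),.235,TH+np.pi/2-.0001)
p,m=plan(*st(0,y),.1305,p=p,m=m)
```

```text
[ 0.47352615 -0.03194882  0.23538618] [-2.35694919 -2.03981034  0.04682422] [-0.31382906  0.20224532  0.32224459  1.90354583 -0.07027532  1.08558482
 -0.10648438]
turn share -0.0043 shift shares [-0.1706  0.4025 -0.0132] rows 2.9 tool z [-0.039 -0.001 -0.999]
turn share 0.0000 shift shares [0.0017 0.0099 0.2611] rows 1.7 tool z [-0.039 -0.001 -0.999]
```

Call:
apply_moves(
  targets=[1,-0.035,0.08,-0.003,-0.0043,1,-0.035,0.08,-0.003,0,1,-0.035,0.08,-0.003,0,1,-0.035,0.08,-0.003,0,1,-0.0306,0.0825,-0.0012,0,1,0,0,0,0,1,0,0,0,0],
)

```text
clock: 19.5
position: [0.6235, -0.1204, 0.2345]
ee_rot: [-2.348, -2.048, 0.048]
force: [-0.6, -0.4, 0.1]
width: 0.0
```

Run:
```python
from ovl import *
s=arm.observe();print(s["position"],s["ee_rot"],s["joints"], MS.T@(s["position"][:2]-T))
y=-.1336+.022
plan(*st(0,y),.1305,TH+np.pi/2-.0001)
d=eyes.get_image("side");t=eyes.get_image("top")
crop(d,240,130,160,140,4,"l2.png",1.8); crop(t,280,160,160,140,4,"l1.png",1.5)
```

```text
[ 0.62352307 -0.12042045  0.2344943 ] [-2.34820136 -2.04838886  0.04807383] [-0.13344921  0.48017393  0.36270358  1.51883817 -0.16623765  1.21345014
  0.11993095] [-0.00038816 -0.11050891]
turn share 0.0007 shift shares [-0.001   0.0112  0.2598] rows 1.7 tool z [-0.04  -0.001 -0.999]
```

View pics/l2.png

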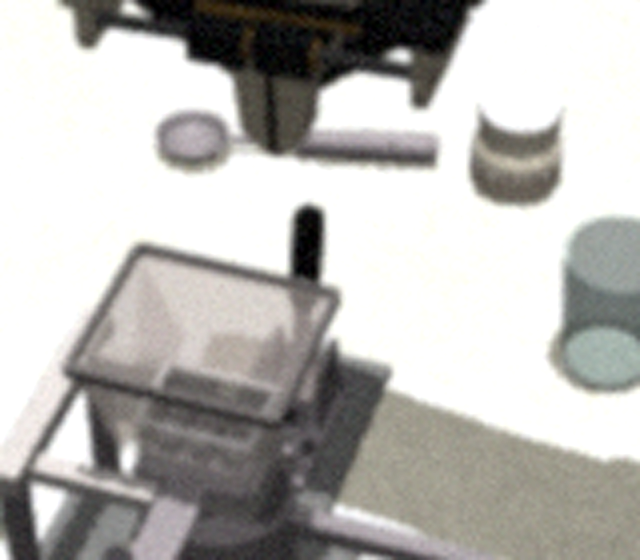

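Call:
apply_moves(
  targets=[1,0,0.003,0.07,0,1,0,0.004,0.09,0,1,-0.001,0.004,0.1,0,1,0,0,0,0,1,0,0,0,0],
)

```text
clock: 20.23
position: [0.625, -0.1217, 0.1324]
ee_rot: [-2.346, -2.054, 0.046]
force: [0.4, 0.2, 0.9]
width: 0.006
```

Run:
```python
from ovl import *
s=arm.observe();l=MS.T@(s["position"][:2]-T);print(s["position"],s["force"],l)
m=R.from_rotvec(s["ee_rot"]).as_matrix()
def f(phi,r): return np.array([-.140-r*np.sin(phi)+.009*np.cos(phi)+.0095, .050+r*np.cos(phi)+.009*np.sin(phi)])
prev=np.array([*s["position"]])
for phi in np.linspace(.15,1.5,14):
    y,z=f(phi,.08);w=np.array([*st(0,y),z]);print(round(phi,2),np.round([y,z],4),np.round(m.T@(w-prev)/.4,4));prev=w
d=eyes.get_image("side");crop(d,240,130,160,140,4,"m2.png",1.8)
```

```text
[ 0.62500064 -0.12166175  0.13244084] [0.42746824 0.17581073 0.89216391] [ 0.00124509 -0.11153678]
0.15 [-0.1336  0.1304] [-0.055  -0.0032  0.0055]
0.25 [-0.1419  0.1297] [-0.0208 -0.      0.002 ]
0.36 [-0.1501  0.1281] [-0.0205  0.0001  0.0042]
0.46 [-0.1581  0.1256] [-0.0199  0.0001  0.0063]
0.57 [-0.1658  0.1224] [-0.0192  0.0002  0.0083]
0.67 [-0.1731  0.1183] [-0.0182  0.0003  0.0102]
0.77 [-0.1799  0.1135] [-0.0171  0.0004  0.0121]
0.88 [-0.1862  0.1081] [-0.0157  0.0004  0.0138]
0.98 [-0.192  0.102] [-0.0142  0.0005  0.0153]
1.08 [-0.197   0.0953] [-0.0125  0.0006  0.0167]
1.19 [-0.2014  0.0882] [-0.0107  0.0006  0.0179]
1.29 [-0.2049  0.0806] [-0.0088  0.0007  0.0189]
1.4 [-0.2077  0.0728] [-0.0068  0.0007  0.0197]
1.5 [-0.2097  0.0646] [-0.0047  0.0007  0.0203]
```

View pics/m2.png

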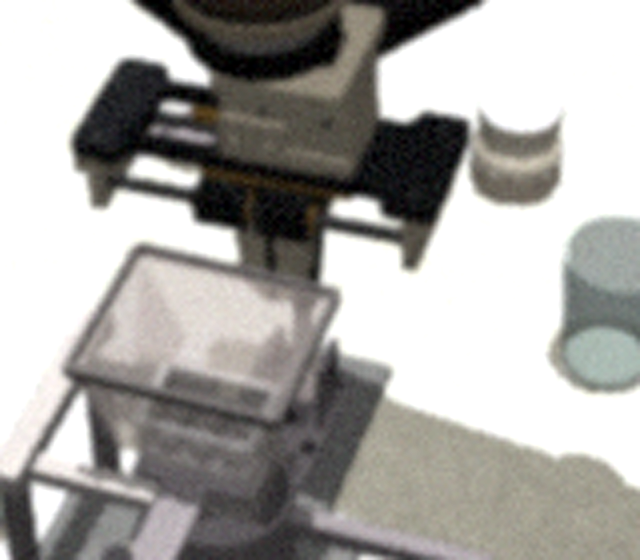

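The closed fingers stand between the hopper and the clamp handle, with the handle hidden behind them. Now I'll push along the arc, one row per step.

Call:
apply_moves(
  targets=[1,-0.028,-0.0032,0.003,0,1,-0.027,0,0.0025,0,1,-0.0208,0,0.002,0,1,-0.0205,0,0.0042,0,1,-0.0199,0,0.0063,0,1,-0.0192,0,0.0083,0],
)

```text
clock: 21.02
position: [0.6156, -0.1758, 0.1204]
ee_rot: [-2.345, -2.054, 0.047]
force: [1.3, 0.1, 0.6]
width: 0.005
```

Call:
apply_moves(
  targets=[1,-0.0182,0,0.0102,0,1,-0.0171,0,0.0121,0,1,-0.0157,0,0.0138,0,1,-0.0142,0,0.0153,0,1,-0.0125,0,0.0167,0,1,0,0,0,0],
)

```text
clock: 21.78
position: [0.6099, -0.2067, 0.093]
ee_rot: [-2.345, -2.052, 0.049]
force: [0.8, 0.5, 0.8]
width: 0.005
```

Run:
```python
from ovl import *
s=arm.observe();l=MS.T@(s["position"][:2]-T);print(s["position"],s["force"],l)
d=eyes.get_image("side");crop(d,240,130,160,140,4,"n2.png",1.8)
t=eyes.get_image("top");crop(t,280,160,160,140,4,"n1.png",1.5)
```

```text
[ 0.60991193 -0.20674521  0.09300175] [0.77922784 0.4806583  0.80893114] [-0.00208224 -0.19788372]
```

View pics/n1.png

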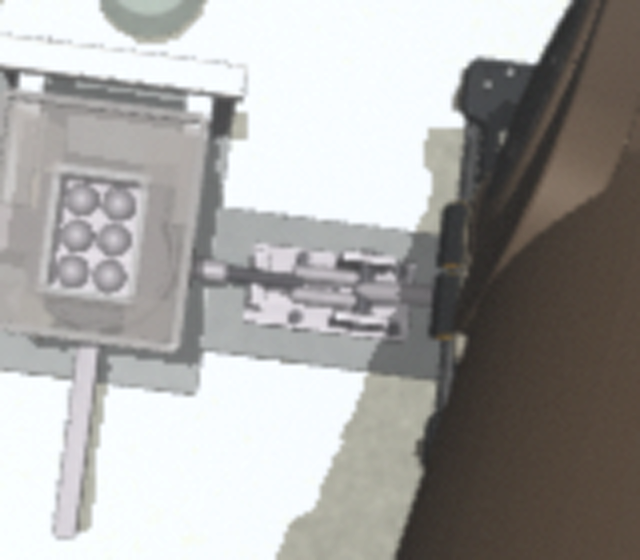

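View pics/n2.png

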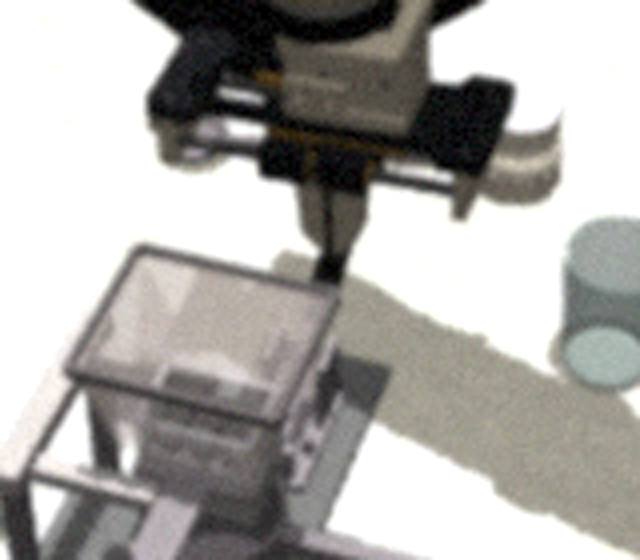

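The plunger is out and the cup has moved home. I'll finish the arc in smaller calls and watch the force.

Call:
apply_moves(
  targets=[1,-0.0107,0.003,0.0179,0,1,-0.0088,0.002,0.0189,0,1,-0.0068,0,0.0197,0,1,0,0,0,0],
)

```text
clock: 22.38
position: [0.6094, -0.2173, 0.07]
ee_rot: [-2.345, -2.052, 0.049]
force: [-0.1, -0.5, 0.9]
width: 0.005
```

Call:
apply_moves(
  targets=[1,-0.003,0,0.009,0,1,0,0,0.005,0,1,0,0,0,0],
)

```text
clock: 22.75
position: [0.6104, -0.2179, 0.0677]
ee_rot: [-2.345, -2.054, 0.045]
force: [-5.4, 2.7, 18.8]
width: 0.002
```

Call:
apply_moves(
  targets=[1,0,0,0.006,0,1,0,0,0,0],
)

```text
clock: 23.0
position: [0.6104, -0.218, 0.0671]
ee_rot: [-2.346, -2.055, 0.044]
force: [-10.2, 5.4, 34.9]
width: 0.002
```

Firm stop at the expected height (about 68 mm). I'll back off upward and look.

Call:
apply_moves(
  targets=[1,0,0,-0.02,0,1,0,0,-0.06,0,1,0,0,-0.1,0,1,0,0,-0.12,0,1,0,0,-0.12,0,1,0,0,-0.08,0,1,0,0,0,0,1,0,0,0,0],
)

```text
clock: 24.0
position: [0.6171, -0.2175, 0.2621]
ee_rot: [-2.344, -2.053, 0.048]
force: [0.3, 0.3, -0.6]
width: 0.011
```

Run:
```python
from ovl import *
s=arm.observe();l=MS.T@(s["position"][:2]-T);print(s["position"],s["force"],l,s["joints"])
d=eyes.get_image("side");t=eyes.get_image("top")
cupov("side",d,st(0,0),TH,.078,240,130,160,140,4,"q2.png",1.8)
cupov("top",t,st(0,0),TH,.078,260,160,160,140,4,"q1.png",1.5)
plan(*st(0,.115),.25,TH+np.pi/2-.0001)
```

```text
[ 0.61710327 -0.21747643  0.26206308] [ 0.29632078  0.31053115 -0.59211922] [ 0.00650731 -0.20753226] [ 0.01518582  0.49531095  0.37528198  1.42737781 -0.16660851  1.28963934
  0.26965318]
turn share 0.0032 shift shares [ 0.8065 -0.0147  0.0238] rows 5.4 tool z [-0.041 -0.001 -0.999]
```

View pics/q1.png

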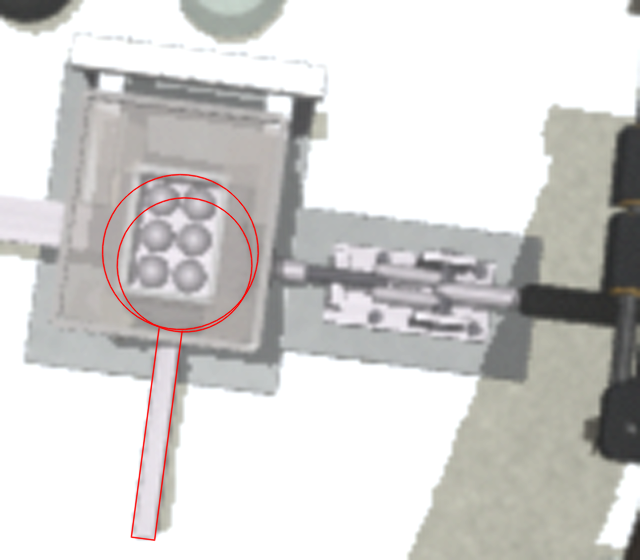

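View pics/q2.png

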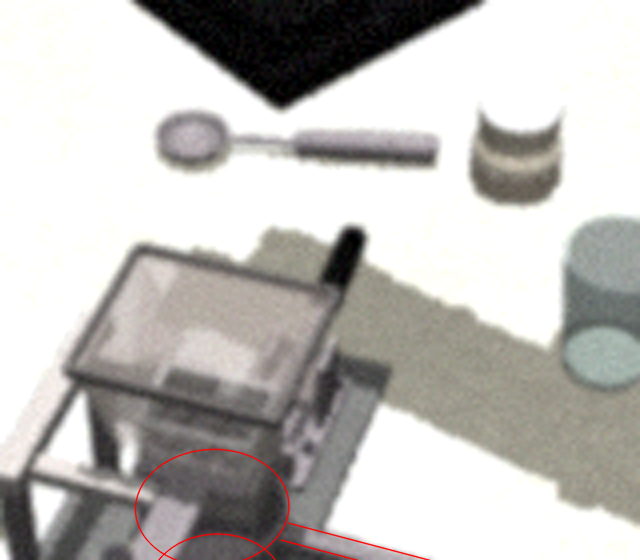

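The overlay for a cup exactly at the nest matches the handle at q1 (145,535) and the clamp handle lies over. I'll check the lock angle numerically.

Run:
```python
from h import *
for q in(1.0,1.15,1.25,1.3):
    ph=q+.15;X=[*st(0,-.14-.1*np.sin(ph)),.05+.1*np.cos(ph)];print(q,np.round((proj("side",X)-[240,130]+.5)*4))
```

```text
1.0 [349. 209.]
1.15 [352. 221.]
1.25 [352. 231.]
1.3 [353. 237.]
```

Call:
apply_moves(
  targets=[0.3,0.08,-0.003,0.002,0.0032,0.3,0.11,-0.003,0.003,0,0.3,0.12,-0.003,0.003,0,0.3,0.12,-0.003,0.003,0,0.3,0.12,-0.0027,0.003,0,0.3,0.12,0,0.004,0,0.3,0.09,0,0.004,0,0.3,0.0465,0,0.002,0,0.3,0,0,0,0,0.3,0,0,0,0],
  grip_force=30,
)

```text
clock: 25.35
position: [0.6552, 0.1001, 0.2512]
ee_rot: [-2.353, -2.045, 0.049]
force: [-0.3, 0.0, -0.5]
width: 0.698
```

Run:
```python
from ovl import *
s=arm.observe();l=MS.T@(s["position"][:2]-T);print(s["position"],s["force"],l,s["width"]*92)
d=eyes.get_image("side");t=eyes.get_image("top")
crop(d,220,130,160,140,4,"r2.png",1.8)
plan(*st(0,.115),.142,TH+np.pi/2-.0001)
```

```text
[0.65524123 0.10007234 0.25121107] [-0.25092592  0.02704626 -0.48869223] [0.0009197  0.11224971] 64.2389329218209
turn share -0.0019 shift shares [0.0088 0.0079 0.2736] rows 1.8 tool z [-0.039 -0.003 -0.999]
```

View pics/r2.png

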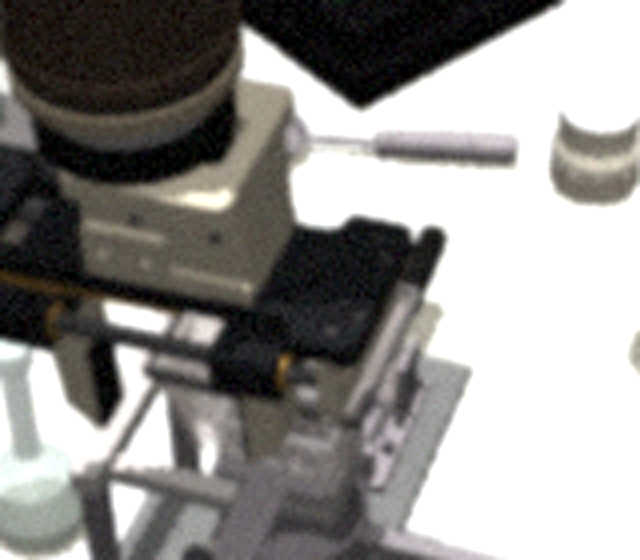

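The clamp handle tip is at the 1.3 rad position, so it is locked. I'll descend over the knob and grip it.

Call:
apply_moves(
  targets=[0.3,0.006,0.004,0.06,0,0.3,0,0.004,0.07,0,0.3,0,0,0.07,0,0.3,0,0,0.05,0,0.3,0,0,0.0236,0,0.3,0,0,0,0],
)

```text
clock: 26.2
position: [0.6543, 0.1035, 0.1416]
ee_rot: [-2.351, -2.047, 0.049]
force: [0.2, -0.4, 0.2]
width: 0.698
```

Call:
apply_moves(
  targets=[1,0,0,0,0,1,0,0,0,0,1,0,0,0,0,1,0,0,0,0,1,0,0,0,0,1,0,0,0,0,1,0,0,0,0,1,0,0,0,0],
)

```text
clock: 27.2
position: [0.6541, 0.1044, 0.1417]
ee_rot: [-2.35, -2.048, 0.048]
force: [-3.1, 0.4, 1.7]
width: 0.149
```

Run:
```python
from ovl import *
s=arm.observe();l=MS.T@(s["position"][:2]-T);print(s["position"],s["force"],l,s["width"]*92,s["joints"])
d=eyes.get_image("side");t=eyes.get_image("top")
crop(d,220,130,160,140,4,"s2.png",1.8);crop(t,200,160,200,140,4,"s1.png",1.5)
```

```text
[0.65409065 0.10442753 0.14171553] [-3.08091492  0.38664846  1.73777818] [-0.00081489  0.11640695] 13.753600755633444 [-0.4161737   0.59897258  0.28830843  1.54911168 -0.19053069  1.0605824
 -0.21273899]
```

View pics/s2.png

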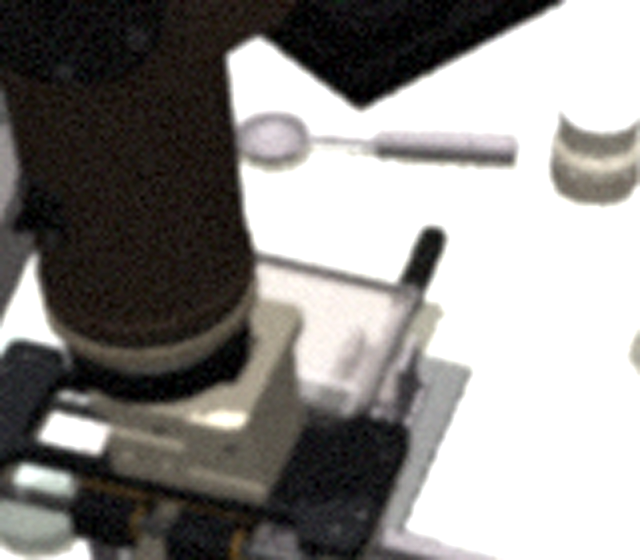

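The knob is gripped at 13.8 mm and the clamp handle is unchanged. Opening the shutter.

Call:
apply_moves(
  targets=[1,0.01,0,0,0,1,0.015,0,0,0,1,0.015,0,0,0,1,0.015,0,0,0,1,0.015,0,0,0,1,0.015,0,0,0,1,0.015,0,0,0,1,0.015,0,0,0,1,0.01,0,0,0,1,0,0,0,0,1,0,0,0,0,1,0,0,0,0,1,0,0,0,0],
)

```text
clock: 28.92
position: [0.661, 0.154, 0.1416]
ee_rot: [-2.35, -2.048, 0.048]
force: [-5.8, 0.9, 4.3]
width: 0.147
```

Run:
```python
from ovl import *
s=arm.observe();l=MS.T@(s["position"][:2]-T);print(s["position"],s["force"],l,s["width"]*92,s["joints"])
d=eyes.get_image("side");t=eyes.get_image("top")
crop(d,220,130,160,140,4,"u2.png",1.8);crop(t,200,160,200,140,4,"u1.png",1.5)
```

```text
[0.66102267 0.15396804 0.14164327] [-5.82057667  0.93074461  4.34426793] [-0.00071366  0.16642999] 13.50071627467388 [-0.47671752  0.62396567  0.28493642  1.502602   -0.19578114  1.08160763
 -0.28094257]
```

View pics/u2.png

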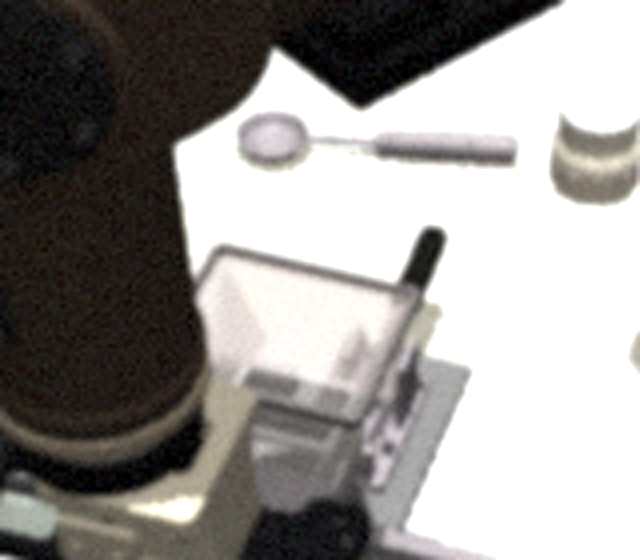

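View pics/u1.png

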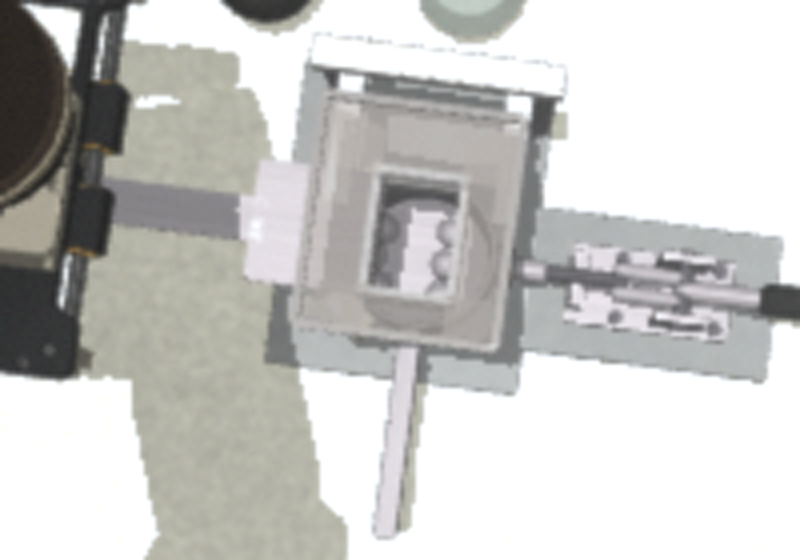

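Run:
```python
from ovl import *
t=eyes.get_image("top");crop(t,280,190,50,50,12,"v1.png",2.0)
d=eyes.get_image("side");crop(d,265,180,70,80,7,"v2.png",2.0)
```

```text
(no output)
```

View pics/v1.png

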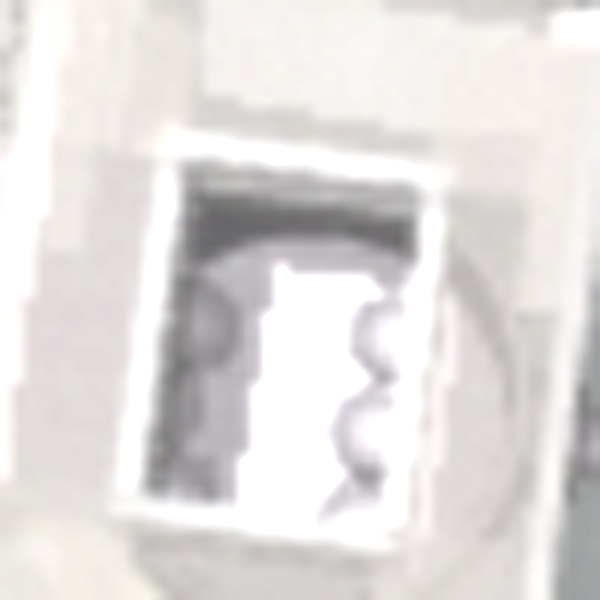

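View pics/v2.png

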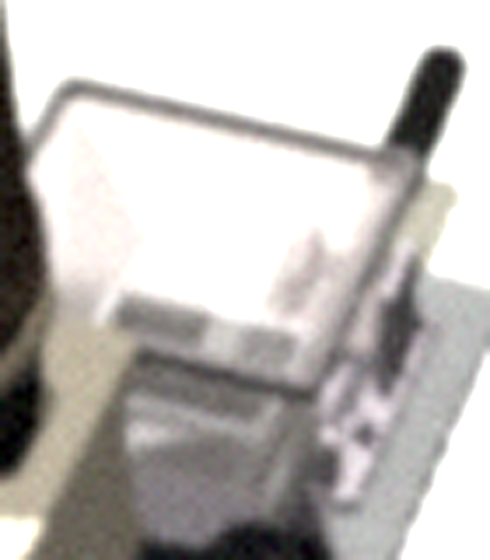

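The hopper throat is empty. Balls sit along both sides of the cup floor (v1, left near (205,330) and (200,470), right near (385,340), (370,430) and (350,500)) and none lie outside. Closing the shutter.

Call:
apply_moves(
  targets=[1,-0.01,0,0,0,1,-0.015,0,0,0,1,-0.015,0,0,0,1,-0.015,0,0,0,1,-0.015,0,0,0,1,-0.015,0,0,0,1,-0.015,0,0,0,1,-0.015,0,0,0,1,-0.012,0,0,0,1,-0.003,0,0,0,1,0,0,0,0,1,0,0,0,0],
)

```text
clock: 30.62
position: [0.6541, 0.1044, 0.1418]
ee_rot: [-2.347, -2.048, 0.045]
force: [-3.4, 6.3, 1.5]
width: 0.145
```

It is back at the exact starting position and against the stop (6 N). I'll release and retreat.

Call:
apply_moves(
  targets=[0.8,0.004,0,0,0,0.4,0,0,0,0,0.2,0,0,0,0,0.2,0,0,0,0,0.2,0,0,0,0,0.2,0,0,-0.04,0,0.2,0,0,-0.08,0,0.2,0,0,-0.1,0,0.2,0,0,-0.1,0,0.2,0.1,0,0,0,0.2,0.1,0,0,0,0.2,0.1,0,0,0,0.2,0.06,-0.1,0,0,0.2,0,-0.12,0,0,0.2,0,-0.12,0,0,0.2,0,0,0,0,0.2,0,0,0,0],
)

```text
clock: 32.75
position: [0.5452, 0.2654, 0.2751]
ee_rot: [-2.351, -2.048, 0.045]
force: [0.1, -0.7, 0.0]
width: 0.801
```

Run:
```python
from ovl import *
s=arm.observe();print(s["position"],s["force"],s["width"]*92,s["clock"])
d=eyes.get_image("side");t=eyes.get_image("top")
cupov("side",d,st(0,0),TH,.078,210,130,190,150,4,"w2.png",1.6);cupov("top",t,st(0,0),TH,.078,220,150,200,140,4,"w1.png",1.3)
cv2.imwrite("pics/w3.png",t[:,:,::-1])
print((proj("top",[*st(0,.115),.17])-[220,150]+.5)*4)
```

```text
[0.54516301 0.2653799  0.27511017] [ 0.13937435 -0.72635642  0.0331988 ] 73.72148193760303 32.75
[ 88.04409044 238.90877616]
```

View pics/w1.png

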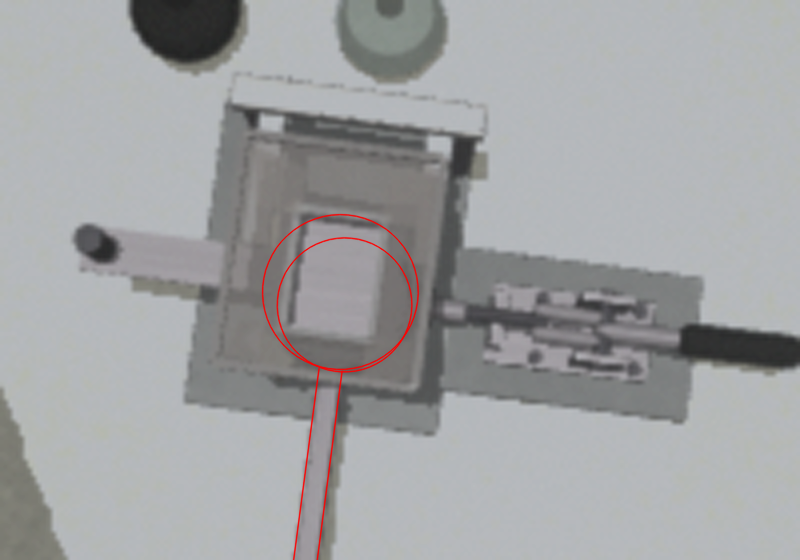

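View pics/w2.png

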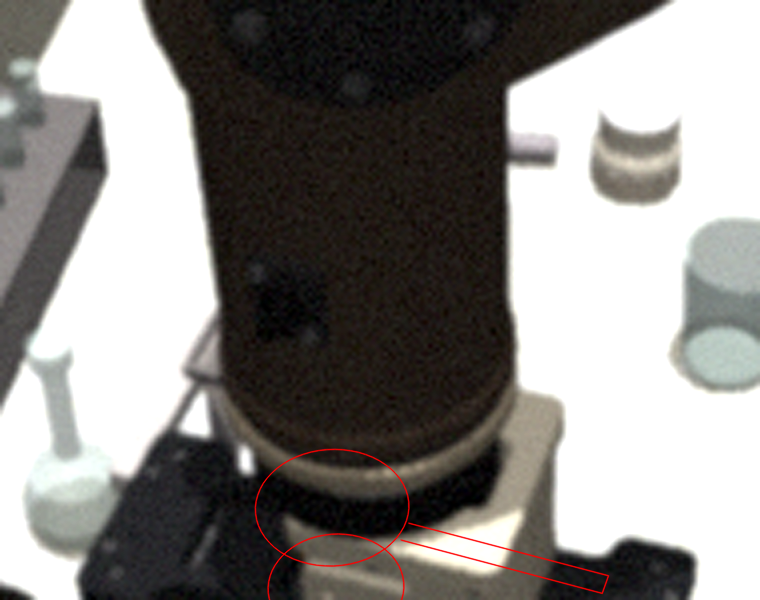

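View pics/w3.png

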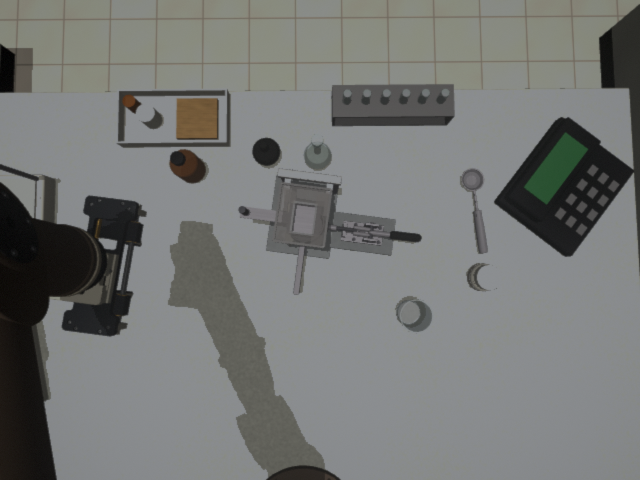

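The shutter is shut: its knob is at w1 (90,240) against a predicted (88,239). The hopper is empty, the cup handle lies on the nest overlay, and the clamp handle is over. The bystanders have not moved and the arm is clear, so I'm handing in.

```bash
python3 -c "
from cell import arm
print(arm.sign_off())"
```

```text
the job is handed in; nothing more can be done
None
```

I clamped the cup in the V-block, dropped the balls into it, shut the shutter and handed the job in at about 33 s. The hand-in reports no verdict.

**What I did:** I carried the cup by its bar and set it down about 14 mm on the clamp side of the nest centre. I let go, swung the clamp handle over to its stop, then slid the shutter open 50 mm and shut again.

**Last checks:**
- **Cup:** its handle matches the projected nest pose to about 1 mm in the top view.
- **Clamp:** the handle tip sat at the position for 1.3 rad, just after locking.
- **Shutter:** the gripper returned to the position where it first gripped the knob, against the end stop. The knob is within about 1 mm of its shut position.
- **Balls:** the hopper is empty and no balls are on the bench. Through the throat I saw about five of the six directly in the cup; the throat wall hides the rest of the cup floor.
- **Bystanders:** none has visibly moved in the top view.
- **Arm:** it is clear of everything, with no contact force beyond sensor noise.

**What went wrong or couldn't be checked:**
- A turn of the wrist the wrong way reached the end of joint 7's range (−2.73 of −2.74). I turned back the other way, and it left a harmless tool tilt of about 2 degrees.
- In the last side picture the arm hid the stand, so the final state rests on the top view.

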